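# Close up a terminal box and hold its panel down

### The job

Swing the terminal box's half-open lid shut and press its panel down until it is fully home on the gasket, then turn the quarter-turn fastener clockwise until the slot in its wing lines up with the two marks on the panel. Then press the panel itself fully home again with the fingers, not touching the fastener, and finish while still holding it pressed: do not let go at the end. Leave the vial, the hex driver and the clamp fork where they are.

Things in the scene. Friction and masses are not known exactly. Their poses are not given: they have to be found in the camera images.
- terminal_box: Grey box fixed to the bench, 150 x 160 mm (x, y), rim 66 mm high. Origin: centre of its underside. x points from the lid's free edge (robot side) to the hinge, y along the hinge (hinge line at x +79, z 66 mm). Lid shut, its aluminium panel spans x -75..+75, y -79..+79; its top is at z 77.5 mm free, 73.5 pressed home. Feet stick out 14 mm front and back, cable glands at -y.
- press_spot (a point): Point on the upper face of the lid's panel where it is to be pressed; with the lid shut at x = +21, y = 0 mm of the box (58 mm from the hinge line, 66 mm from the fastener's axis). It moves with the lid. Anywhere near it on the bare panel will do as well.
- fastener_grip (a point): Middle of the fastener's steel wing, on its axis, 14 mm above the panel's upper face; lid shut: at x = -45, y = 0 mm of the box. The wing is an upright bar 36 mm long (this point's x), 11 thick, 20 high, on a disc 33 mm across, 4 thick; its top, 24 mm above the panel, has a dark slot along it. Grip it across its thickness.
- lid_frame (a joint): Hinge of the lid, rad: 0 shut, grows as it opens; starts about 0.2 to 0.4. It is stiff and stays where it is left; about 2 N straight down at the press spot swings it shut.
- panel (a joint): How far the panel is pressed into the lid's foam gasket, m: 0 free, 0.004 fully home at a hard stop. The foam is springy: 4.5 N for 2.5 mm, about 7 N for the full 4 mm, and the panel rises again when let go.
- fastener (a joint): Turn of the fastener, rad, grows clockwise from above. At 0 the wing and slot lie along the box's y (parallel to the hinge); at 1.571 along the box's x, in line with the two dark marks on the panel before and behind it. Starts at 0.15 to 0.55. Stops at 0 and 1.8, no click between; light friction (0.04 N m), stays where left.
- vial: Capped glass vial, 21 mm across, 44 mm high, standing on the bench; leave alone. Origin: centre of its underside.
- hex_driver: Hex driver with a ribbed handle, 192 mm long (its y), 24 mm thick, lying on the bench; leave alone. Origin: under its middle.
- clamp_fork: Black forked clamp, 28 x 56 x 9 mm, lying on the bench in front of the box; leave alone. Origin: under its middle. Not to be confused with furniture: to its right a fixed carton of papers, 0.2 m high, stands at about x 0.31 to 0.67, y -0.53 to -0.20 m from the robot base; carry the arm over it.

How it is judged:
By the outcome, as a careful person would: the job done as asked, in the order asked, and still so for the second after the job is handed in, while the arm keeps its last pose, push and grip.
It also fails if it takes over 54 s, if anything falls off the work surface, if the arm or the gripper's body presses on something with over 40 N, if the wrist force passes 120 N, or if a joint passes its speed limit or range.

### The arm

A 6-joint arm with a two-finger parallel gripper is mounted at the origin on a cart in front of the work surface, level with it; the furniture and walls round the work are solid. World frame = base frame: x ahead of the robot, y to its left, z up, the work surface at z = 0. Lengths are in mm, angles in rad, forces in N, time in s.
With the tool pointing down it reaches from about 375 to 925 mm from the base axis. Payload 5.7 kg.
Tool frame: the origin (TCP) lies at the very end of the fingers, on their centre line; the grasp point (between the pads) lies 19 mm behind it; z points along the fingers, y is the line along which they close (so a half turn about z gives the same grasp; the last joint's range is limited). The gripper opens to 88 mm and grips with 3 to 60 N. Pads are 20 mm wide; open, the fingers measure 115 mm over their backs; the gripper's body (75 mm by 178 mm) begins 61 mm behind the grasp point.
Start: joints at [-1.268, 0.359, 1.51, -0, 1.272, -0.115], TCP at [243.432, -548.364, 222.623] pointing down, gripper open.
Joint ranges: [-2.97, 2.97], [-1.01, 2.36], [0.21, 2.38], [-0.96, 4.11], [0.2, 2.71], [-2.98, 2.98]. Speed limits (rad/s): [2.39, 2.39, 3.14, 3.14, 3.14, 3.14].

### API

Orientations are given as a rotation vector (axis times angle).
In Python, from plant import bot gives the robot as it stands.
- The arm moves only by the shell command python3 -m handwheel 'ROWS' [FORCE]. ROWS is JSON, a list of rows, each a list of 3 entries, a list of its own where there are three numbers: the shift along the tool's x, y, z in m, then the turn, a rotation vector about the tool's x, y, z in degrees, then the finger opening in m, from 0 to 0.0878. A call has 1 to 20 rows; each row is the pose to reach, as a shift and turn from the pose commanded when the call began, along the tool's axes at that moment; what a row does not reach only later rows make up. A row lasts 1/8 s, in which the tool goes at most 62.5 mm and 10.7 degrees, less where a joint would pass 70% of its speed; a pose out of reach is approached as far as the arm can. A call with a gripper value outside its range is refused whole. The fingers move at their own pace and stop on an object; FORCE is the grip in N (left out, the last holds). Time passes only in rows, so rows that repeat a pose let the fingers close. It gives the time, the measured TCP pose, the force, the opening and the grip force at its end, in the units of the state.
- bot.read_state(): the state, without advancing time (a new reading comes with each control period).
- bot.read_camera(name): name is "side" or "top" or "wrist"; returns the picture (480x640x3 uint8, red, green, blue); there is no depth.
- bot.calibration(name): a dict with "fx", "fy", "cx", "cy" (pixels), "R" (3x3) and "t" (3): a world point X has camera coordinates R X + t. Camera axes: x right, y down, z forward; pixel columns grow to the right and rows downward; lengths in mm; the calibration is good to about 2 mm. A picture is of the moment at which its call begins: read the wrist's pose just before it. calibration takes no time and is no camera call; for the wrist camera it gives the pose at the moment of the call.
- bot.hand_in(): hands the job in; it is judged then, once.
The state is a dict: "t": time; "qpos": joint angles; "qvel": joint speeds; "tau": joint torques, N m; "tool_pos": TCP position; "eef_rot": TCP orientation; "force": force on the tool from outside, world axes, zero at the start; "wrist_torque": the same for the moment, N m; "width": finger opening in mm; "grasp_force": force on a finger pad.
Only numpy, scipy, OpenCV 4.12 (cv2) and the standard library are available. Lean on these libraries where they do the work, as an engineer would, in place of code of your own. Each camera call takes 0.05 s, during which the arm holds its last target. There are 200 camera calls.

## Working session

There is one attempt and no reset: what is moved stays moved. The work goes in short steps, Python scripts to look and compute and a shell command to move; the robot and the scene stay as the last step left them, time stands still between calls to the robot, and variables do not carry over. Pictures are saved under pics/ and viewed, at most 10 in all, crops included, and the job is handed in when it is done.

```bash
ls; mkdir -p pics; python3 - <<'E'
from plant import bot
import cv2,numpy as np
for n in("top","side"):
    im=bot.read_camera(n); cv2.imwrite(f"pics/{n}0.png",im[:,:,::-1])
    c=bot.calibration(n);print(n,c)
s=bot.read_state();print(s)
E
```

```text
pics
top {'fx': 517.1092295497881, 'fy': 517.1092295497881, 'cx': 315.5833865003041, 'cy': 237.68135370509265, 'R': array([[-0.01069109, -0.99978536,  0.01774625],
       [-0.99477138,  0.00883151, -0.10174436],
       [ 0.10156579, -0.01874122, -0.99465228]]), 't': array([ -15.00280741,  560.61032704, 1071.43026717])}
side {'fx': 574.1404518460133, 'fy': 574.1404518460133, 'cx': 320.7464460735478, 'cy': 243.14016429315168, 'R': array([[ 0.99256301, -0.1217195 ,  0.00173956],
       [-0.08420782, -0.69685279, -0.71225363],
       [ 0.08790737,  0.70681013, -0.70192003]]), 't': array([-532.36026582,  117.48269443, 1164.58105426])}
{'t': 0.1, 'qpos': array([-1.26808889e+00,  3.59424535e-01,  1.51131632e+00, -1.11389686e-05,
        1.27249208e+00, -1.15120715e-01]), 'qvel': array([-0.00123745, -0.00110186, -0.0035424 , -0.00053704,  0.0002987 ,
       -0.00025865]), 'tau': array([-1.62675387e-03, -5.16356635e+01, -2.71405971e+01,  6.75164466e-02,
        2.76360585e-02, -3.26600809e-05]), 'tool_pos': array([ 243.25842877, -547.79987238,  221.90167369]), 'eef_rot': array([-3.07168642e+00, -6.51225678e-01,  2.57821460e-04]), 'force': array([ 0.71370799, -0.20090698,  0.39338001]), 'wrist_torque': array([ 0.01452712, -0.03204732,  0.0239614 ]), 'grasp_force': 0.0, 'width': 87.7239952063498}
```

View pics/top0.png

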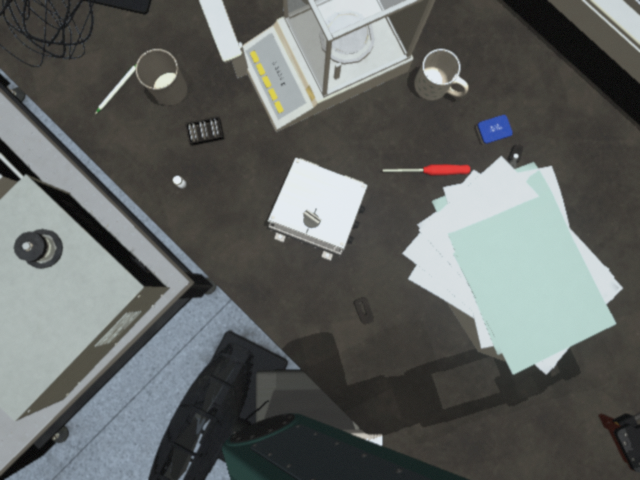

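View pics/side0.png

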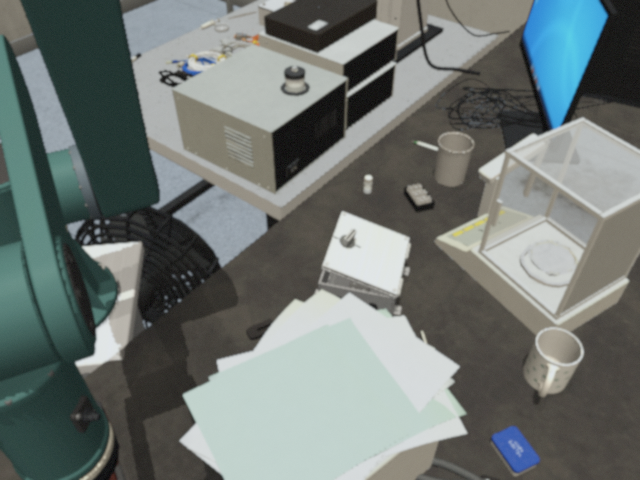

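```bash
python3 - <<'E'
import cv2,numpy as np
a=cv2.imread("pics/top0.png")[140:275,250:385];b=cv2.imread("pics/side0.png")[200:335,300:435]
o=np.hstack([cv2.resize(i,(400,400),interpolation=cv2.INTER_CUBIC) for i in(a,b)])
cv2.imwrite("pics/crop0.png",o)
for n,(x0,y0) in(("top",(250,140)),("side",(300,200))):
    im=cv2.imread(f"pics/{n}0.png");h=cv2.cvtColor(im,cv2.COLOR_BGR2HSV)
    m=((h[...,2]>195)&(h[...,1]<40)).astype(np.uint8);k=np.zeros_like(m);k[y0:y0+135,x0:x0+135]=1
    cs,_=cv2.findContours(m*k,0,2);c=max(cs,key=cv2.contourArea)
    print(n,cv2.contourArea(c),cv2.approxPolyDP(cv2.convexHull(c),4,True)[:,0].tolist())
E
```

```text
top 5144.5 [[295, 159], [366, 186], [343, 247], [269, 219]]
side 4218.5 [[343, 212], [407, 238], [397, 293], [324, 265]]
```

View pics/crop0.png

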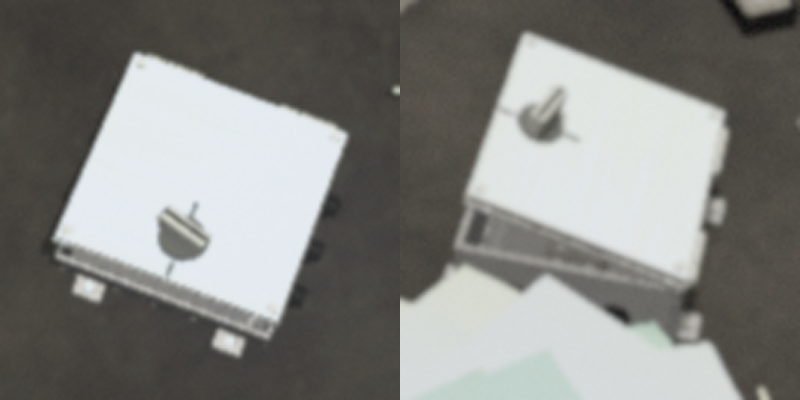

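```bash
cat >h.py <<'E'
import cv2,numpy as np
from plant import bot
def P(c): return np.diag([1,1,1])@np.array([[c["fx"],0,c["cx"]],[0,c["fy"],c["cy"]],[0,0,1]])@np.c_[c["R"],c["t"]]
def ray(c,uv,z):
    d=c["R"].T@np.array([(uv[0]-c["cx"])/c["fx"],(uv[1]-c["cy"])/c["fy"],1]);o=-c["R"].T@c["t"]
    return o+d*(z-o[2])/d[2]
E
python3 - <<'E'
from h import *
T,S=bot.calibration("top"),bot.calibration("side")
t=np.array([(296.6,158.2),(367.1,184.5),(342.5,248.5),(268.6,221)]).T
s=np.array([(409.7,237.1),(397.9,295.5),(323,265.8),(343.2,211.1)]).T
X=cv2.triangulatePoints(P(T),P(S),t,s);X=(X[:3]/X[3]).T
np.set_printoptions(precision=1,suppress=True)
print(X);print([np.linalg.norm(X[i]-X[i-1]) for i in range(4)])
for i in(0,1):print(ray(T,t[:,i],78),ray(S,s[:,i],78))
n=np.cross(X[1]-X[3],X[0]-X[2]);n/=np.linalg.norm(n);print("tilt",np.arccos(abs(n[2])))
ey=X[0]-X[1]+X[3]-X[2];yaw=np.arctan2(-ey[0],ey[1]);print("yaw deg",np.degrees(yaw))
m=(X[0]+X[1])/2;print("box",m[:2]-79*np.array([np.cos(yaw),np.sin(yaw)]))
E
```

```text
[[ 721.9   17.7   79.4]
 [ 666.5 -127.5   72.1]
 [ 531.   -71.6  112.1]
 [ 588.9   72.7  116.5]]
[np.float64(148.73729491861687), np.float64(155.57720794123173), np.float64(151.95624730556915), np.float64(155.54340069442114)]
[720.6  17.8  78. ] [723.9  19.3  78. ]
[ 664.4 -126.7   78. ] [ 665.5 -132.2   78. ]
tilt 0.26123528671119134
yaw deg -21.385646357518105
box [620.6 -26.1]
```

```bash
python3 -m handwheel '[[[0,0,-0.06],[0,0,0],0],[[0,0,-0.08],[0,0,0],0],[[0.057,-0.031,-0.08],[0,0,-3],0],[[0.114,-0.062,-0.08],[0,0,-6],0],[[0.171,-0.092,-0.08],[0,0,-10],0],[[0.228,-0.123,-0.08],[0,0,-13],0],[[0.285,-0.154,-0.08],[0,0,-16],0],[[0.342,-0.185,-0.08],[0,0,-20],0],[[0.399,-0.216,-0.08],[0,0,-23],0],[[0.456,-0.247,-0.08],[0,0,-26],0],[[0.513,-0.277,-0.08],[0,0,-30],0],[[0.570,-0.308,-0.08],[0,0,-33],0],[[0.570,-0.308,-0.02],[0,0,-33],0],[[0.570,-0.308,0.03],[0,0,-33],0],[[0.570,-0.308,0.03],[0,0,-33],0],[[0.570,-0.308,0.03],[0,0,-33],0]]'
```

```text
t: 2.1
tool_pos: [640.3, -36.0, 194.2]
eef_rot: [2.761, 1.497, 0.002]
force: [0.7, -0.6, -0.3]
width: 0.4
grasp_force: 0.0
```

```bash
python3 -m handwheel '[[[0,0,0.04],[0,0,0],0],[[0,0,0.08],[0,0,0],0],[[0,0,0.09],[0,0,0],0],[[0,0,0.096],[0,0,0],0],[[0,0,0.10],[0,0,0],0],[[0,0,0.104],[0,0,0],0],[[0,0,0.108],[0,0,0],0],[[0,0,0.112],[0,0,0],0],[[0,0,0.115],[0,0,0],0],[[0,0,0.117],[0,0,0],0],[[0,0,0.117],[0,0,0],0]]'
```

```text
t: 3.48
tool_pos: [639.1, -35.4, 75.6]
eef_rot: [-2.761, -1.497, 0.001]
force: [-2.5, 1.9, 3.9]
width: 0.4
grasp_force: 2.1
```

```bash
python3 -m handwheel '[[[0,0,0.001],[0,0,0],0],[[0,0,0.002],[0,0,0],0],[[0,0,0.003],[0,0,0],0],[[0,0,0.004],[0,0,0],0],[[0,0,0.004],[0,0,0],0]]'
```

```text
t: 4.1
tool_pos: [639.2, -35.4, 73.5]
eef_rot: [-2.762, -1.498, -0.0]
force: [-7.8, 2.1, 17.5]
width: 0.1
grasp_force: 8.7
```

```bash
python3 -m handwheel '[[[0,0,-0.03],[0,0,0],0],[[0,0,-0.08],[0,0,0],0.02],[[-0.006,-0.032,-0.11],[0,0,0],0.05],[[-0.012,-0.065,-0.11],[0,0,0],0.05],[[-0.012,-0.065,-0.11],[0,0,0],0.05],[[-0.012,-0.065,-0.11],[0,0,0],0.05]]'; python3 - <<'E'
from h import *
c=bot.calibration("wrist");w=bot.read_camera("wrist")[:,:,::-1];t=bot.read_camera("top")[:,:,::-1]
cv2.imwrite("pics/top1.png",t);cv2.imwrite("pics/w1.png",w)
cam=-c["R"].T@c["t"];print(cam,c["R"].round(2))
import pickle;pickle.dump(c,open("w1.pkl","wb"))
o=np.hstack([cv2.resize(w,(440,330),interpolation=cv2.INTER_AREA),cv2.resize(t[140:275,250:385],(330,330),interpolation=cv2.INTER_CUBIC)]);cv2.imwrite("pics/v1.png",o)
E
```

```text
t: 4.85
tool_pos: [579.3, -10.5, 181.7]
eef_rot: [2.761, 1.497, 0.002]
force: [0.5, -0.3, 0.4]
width: 46.6
grasp_force: 0.0
[620.06441881  50.78659608 342.70179485] [[ 0.84 -0.55  0.  ]
 [-0.53 -0.81  0.27]
 [-0.15 -0.23 -0.96]]
```

View pics/v1.png

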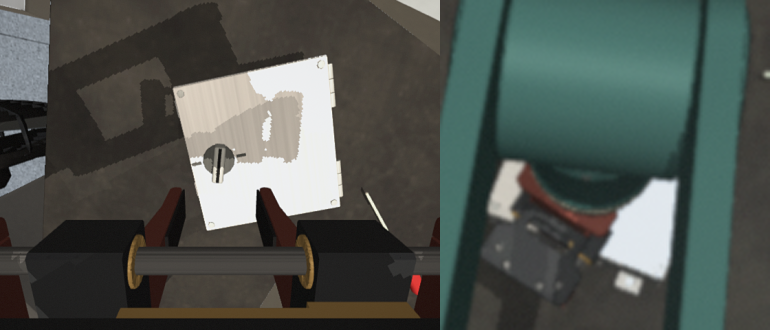

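```bash
python3 - <<'E'
from h import *
import pickle
c=pickle.load(open("w1.pkl","rb"));w=cv2.imread("pics/w1.png")
cv2.imwrite("pics/v2.png",cv2.resize(w[180:300,250:410],(800,600),interpolation=cv2.INTER_CUBIC))
np.set_printoptions(precision=1,suppress=True)
p=[(256,128),(477,81),(493,301),(301,335)]
X=np.array([ray(c,q,77.5) for q in p]);print(X,X.mean(0))
ex=X[1]-X[0]+X[2]-X[3];ey=X[0]-X[3]+X[1]-X[2];print(np.linalg.norm(ex)/2,np.linalg.norm(ey)/2,np.degrees(np.arctan2(ex[1],ex[0])),np.degrees(np.arctan2(-ey[0],ey[1])))
E
```

```text
[[ 584.4   73.5   77.5]
 [ 720.1   19.8   77.5]
 [ 660.3 -124.8   77.5]
 [ 524.   -70.    77.5]] [622.2 -25.4  77.5]
146.4272392303796 156.09287068750368 -21.758011555852388 -22.651894020289912
```

View pics/v2.png

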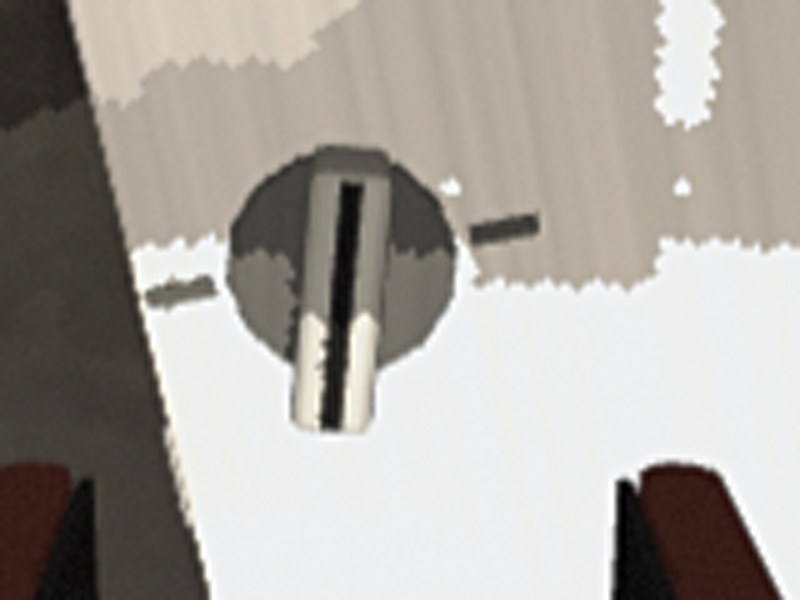

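```bash
python3 - <<'E'
from h import *
import pickle
c=pickle.load(open("w1.pkl","rb"));np.set_printoptions(precision=1,suppress=True)
r=lambda u,v,z:ray(c,(250+u/5,180+v/5),z)
a,b=r(351,183,101.5),r(332,430,101.5);print(a,b,(a+b)/2,np.linalg.norm(a-b),np.degrees(np.arctan2(*(a-b)[1::-1])))
a,b=r(147,297,77.5),r(538,222,77.5);print(a,b,(a+b)/2,np.linalg.norm(a-b),np.degrees(np.arctan2(*(b-a)[1::-1])))
print(r(342,258,81.5))
E
```

```text
[590.2   4.6 101.5] [569.7 -22.1 101.5] [580.   -8.7 101.5] 33.64293929997377 52.627536722964656
[553.6   2.   77.5] [606.3 -19.1  77.5] [580.   -8.6  77.5] 56.69541193659475 -21.85186070855275
[580.8  -7.5  81.5]
```

```bash
python3 -m handwheel '[[[0.002,-0.0005,0.04],[0,0,4.4],0.05],[[0.002,-0.0005,0.07],[0,0,4.4],0.05],[[0.002,-0.0005,0.085],[0,0,4.4],0.05],[[0.002,-0.0005,0.092],[0,0,4.4],0.05],[[0.002,-0.0005,0.096],[0,0,4.4],0.05],[[0.002,-0.0005,0.096],[0,0,4.4],0.03],[[0.002,-0.0005,0.096],[0,0,4.4],0.02],[[0.002,-0.0005,0.096],[0,0,4.4],0.005],[[0.002,-0.0005,0.096],[0,0,4.4],0.005],[[0.002,-0.0005,0.096],[0,0,4.4],0.005]]' 15
```

```text
t: 6.2
tool_pos: [579.0, -8.1, 85.8]
eef_rot: [-2.817, -1.39, -0.0]
force: [-0.0, 0.4, 0.2]
width: 10.6
grasp_force: 15.0
```

```bash
python3 -m handwheel '[[[0,0,0],[0,0,9],0.005],[[0,0,0],[0,0,18],0.005],[[0,0,0],[0,0,27],0.005],[[0,0,0],[0,0,36],0.005],[[0,0,0],[0,0,45],0.005],[[0,0,0],[0,0,54],0.005],[[0,0,0],[0,0,63],0.005],[[0,0,0],[0,0,70],0.005],[[0,0,0],[0,0,74.4],0.005],[[0,0,0],[0,0,74.4],0.005],[[0,0,0],[0,0,74.4],0.005]]'; python3 -c "
from plant import bot
print(bot.read_state()['wrist_torque'])"
```

```text
t: 7.58
tool_pos: [578.9, -8.0, 85.7]
eef_rot: [-3.085, 0.594, 0.001]
force: [-0.5, 1.0, 1.5]
width: 10.9
grasp_force: 15.0
[0.28556877 0.07143461 0.01106963]
```

```bash
python3 -m handwheel '[[[0,0,0],[0,0,74],0.03],[[0,0,0],[0,0,0],0.04],[[0,0,0],[0,0,0],0.04]]' 2>&1 | head -0; python3 -c "
from plant import bot
print(bot.read_state()['eef_rot'])"
```

```text
[ 3.08447577e+00 -5.95862220e-01  3.84250984e-04]
```

I put a stray turn into the first row of that release, so it may have nudged the wing. I'll lift and check.

```bash
python3 -m handwheel '[[[0,0,-0.02],[0,0,0],0.04],[[0,0,-0.06],[0,0,0],0.05],[[0,0,-0.096],[0,0,0],0.05],[[0,0,-0.096],[0,0,0],0.05],[[0,0,-0.096],[0,0,0],0.05]]'; python3 - <<'E'
from h import *
import pickle
c=bot.calibration("wrist");w=bot.read_camera("wrist")[:,:,::-1]
pickle.dump(c,open("w2.pkl","wb"));cv2.imwrite("pics/w2.png",w)
uv=P(c)@np.array([580,-8.6,90,1]);uv=uv[:2]/uv[2];x,y=int(uv[0])-80,int(uv[1])-60;print(x,y)
cv2.imwrite("pics/v3.png",cv2.resize(w[y:y+120,x:x+160],(800,600),interpolation=cv2.INTER_CUBIC))
E
```

```text
t: 8.57
tool_pos: [578.5, -8.2, 180.9]
eef_rot: [3.084, -0.598, -0.001]
force: [-0.0, 0.0, -0.2]
width: 50.3
grasp_force: 0.0
239 178
```

View pics/v3.png

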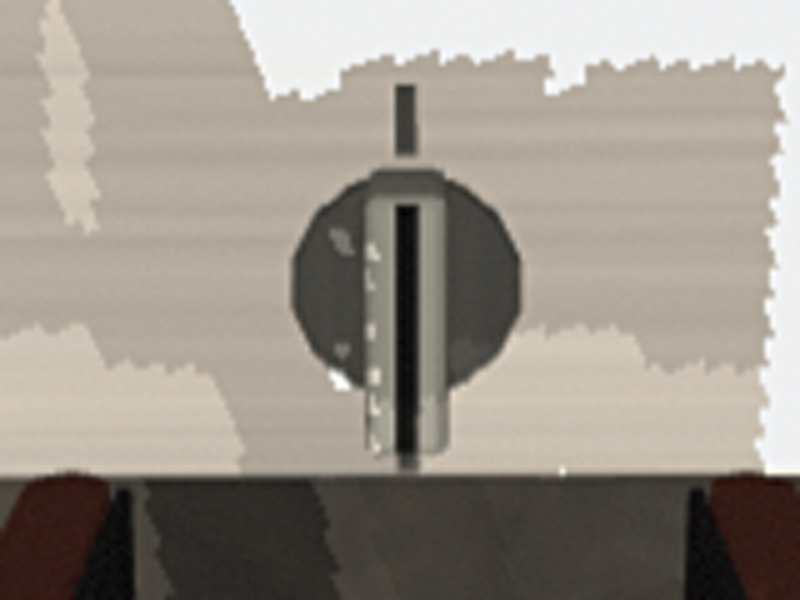

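The slot (x=406, rows 205–453) lines up with both marks (405,85–155 and 409,465), so the fastener is aligned. Next I press the panel.

```bash
python3 -m handwheel '[[[0.033,0,0],[0,0,0],0.02],[[0.066,0,0],[0,0,0],0],[[0.066,0,0.03],[0,0,0],0],[[0.066,0,0.07],[0,0,0],0],[[0.066,0,0.09],[0,0,0],0],[[0.066,0,0.099],[0,0,0],0],[[0.066,0,0.102],[0,0,0],0],[[0.066,0,0.104],[0,0,0],0],[[0.066,0,0.106],[0,0,0],0],[[0.066,0,0.108],[0,0,0],0],[[0.066,0,0.108],[0,0,0],0]]'
```

```text
t: 10.0
tool_pos: [640.9, -32.9, 74.5]
eef_rot: [-3.084, 0.596, -0.002]
force: [-1.6, 0.1, 5.6]
width: 0.8
grasp_force: 2.8
```

```bash
python3 -m handwheel '[[[0,0,0.001],[0,0,0],0],[[0,0,0.002],[0,0,0],0],[[0,0,0.003],[0,0,0],0],[[0,0,0.0035],[0,0,0],0],[[0,0,0.0035],[0,0,0],0],[[0,0,0.0035],[0,0,0],0],[[0,0,0.0035],[0,0,0],0],[[0,0,0.0035],[0,0,0],0]]'; python3 - <<'E'
from h import *
w=bot.read_camera("wrist")[:,:,::-1];s=bot.read_camera("side")[:,:,::-1]
print(bot.read_state()["force"],bot.read_state()["tool_pos"])
cv2.imwrite("pics/v4.png",np.hstack([cv2.resize(w,(400,300)),cv2.resize(s[170:350,280:520],(400,300))]))
E
```

```text
t: 11.0
tool_pos: [641.0, -32.9, 73.4]
eef_rot: [-3.085, 0.595, -0.004]
force: [-6.0, 1.1, 21.2]
width: 0.5
grasp_force: 10.9
[-6.27320566  1.29159865 22.0288113 ] [641.05093301 -32.88176036  73.40444666]
```

View pics/v4.png

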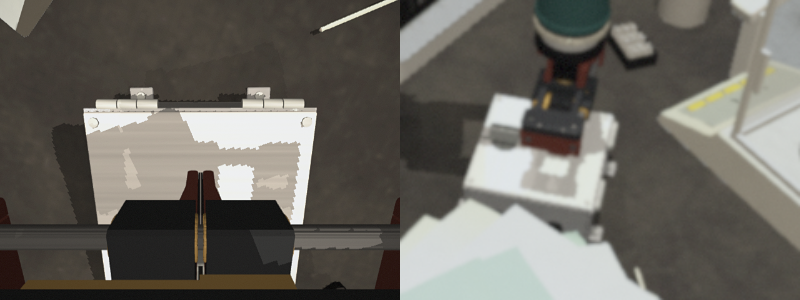

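The lid is shut, the fingers are on bare panel clear of the fastener, and the panel sits at z 73.4 mm under 21 N, which is the hard stop. I'm handing in while holding it pressed.

```bash
python3 -c "
from plant import bot
print(bot.hand_in())"
```

```text
the job is handed in; nothing more can be done
None
```

The job is handed in at about 11 s: lid shut, fastener slot in line with both marks (despite a stray turn command as I released it, checked by camera afterwards), and the panel held fully home at about 21 N with the fingers clear of the fastener.

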